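# Take off the transit clip and hold the sprung specimen clamp open at its index

### The arm

A 6-joint arm with a two-finger parallel gripper is mounted at the origin on a cart in front of the work surface, level with it; the furniture and walls round the work are solid. World frame = base frame: x ahead of the robot, y to its left, z up, the work surface at z = 0. Lengths are in m, angles in rad, forces in N, time in s.
With the tool pointing down it reaches from about 0.35 to 0.875 m from the base axis. Payload 4.2 kg.
Tool frame: the origin (TCP) lies midway between the tips of the shut fingers; the grasp point (between the pads) lies 19 mm behind it; z points along the fingers, y is the line along which they close (so a half turn about z gives the same grasp; the last joint's range is limited). The gripper opens to 87 mm and grips with 3 to 60 N. Pads are 19 mm wide; open, the fingers measure 117 mm over their backs; the gripper's body (75 mm by 190 mm) begins 51 mm behind the grasp point.
Start: joints at [-1.077, 0.385, 0.008, 0, -1.194, -0.259], TCP at [0.145, -0.608, 0.2] pointing down, gripper open.
Joint ranges: [-3.14, 3.14], [-1.21, 2.06], [-1.07, 1.41], [-3.16, 2.05], [-2.99, -0.16], [-3.1, 3.1]. Speed limits (rad/s): [2.79, 2.79, 3.14, 3.14, 3.14, 3.14].

### API

Orientations are given as a rotation vector (axis times angle).
In Python, from cell import * gives the robot as it stands. The module is installed in compiled form; this text tells all that it offers.
- The arm moves only by the tool arm_command, never from a script. Its argument "commands" is a list of rows, each an object with "grip": the closure, from -1 (fully open) to 1 (shut), so that 0 is half open; "slide": the shift along the tool's x, y, z in units of 0.5 m (1.0 is 0.5 m), a list of three; "yaw": the turn about the tool's z in units of 90 degrees (1.0 is 90 degrees). A call has 1 to 5 rows; each row is the pose to reach, as a shift and turn from the pose commanded when the call began, along the tool's axes at that moment; what a row does not reach only later rows make up. A row lasts 1/10 s, in which the tool goes at most 50 mm and 8.59 degrees, less where a joint would pass 70% of its speed; a pose out of reach is approached as far as the arm can. A call with a number of a shift or a turn outside -1 to 1 is refused whole. A call with a gripper value outside its range is refused whole. The fingers move at their own pace and stop on an object; "grip_force" is the grip in N (left out, the last holds). Time passes only in rows, so rows that repeat a pose let the fingers close. It gives the time, the measured TCP pose, the force, the opening and the grip force at its end, in the units of the state.
- state(): the state, without advancing time (a new reading comes with each control period).
- read_camera(name): name is "side" or "top" or "wrist"; returns a dict with "pixels" (420x560x3 uint8, red, green, blue), "z_map" (420x560 float32, m along the optical axis (not along the pixel's ray), 0 where there is no reading), "K" (3x3 intrinsics, pixels), "k1" (the pictures are not rectified: a ray, as slopes to the right and down, at radius r is drawn at 1 + k1 r^2 times it, then the intrinsics apply), "xyz" and "attitude" of the camera in the world. Camera axes: x right, y up, looking along -z (the intrinsics and any distortion apply to the point x, -y, -z); pixel columns grow to the right and rows downward; lengths in m; the calibration is good to about 2 mm. A picture is of the moment at which its call begins.
- finish_job(): hands the job in; it is judged then, once.
Trained networks look in the newest picture that a camera, given by its name, has taken for a name from the list of things; names that differ only in an ending like _2 or _b are one class to them, and where a whole thing is asked for, a point or a joint stands for the part that bears it (a point fixed in the world has none). Each returns a list of dicts, best first, with "conf" (0 to 1); they miss things now and then, are a little off and sometimes report something else, mostly with a low value. They report only what shows in the picture. A call takes as long as a camera call. They do not tell look-alikes from the thing itself.
- look_for(camera, name): "rect" ([left, top, right, bottom] in pixels, round what is visible of it).
- mark_of(camera, name): "uv" ([column, row] in pixels: a listed point, or the origin of a listed thing).
The state is a dict: "time": time; "joint_positions": joint angles; "qvel": joint speeds; "joint_torque": joint torques, N m; "tool_pos": TCP position; "orientation": TCP orientation; "wrist_force": force on the tool from outside, world axes, zero at the start; "torque": the same for the moment, N m; "width": finger opening in m; "grasp_force": force on a finger pad.
Only numpy, scipy, OpenCV 4.12 (cv2) and the standard library are available. Lean on these libraries where they do the work, as an engineer would, in place of code of your own. Each camera call takes 0.05 s, during which the arm holds its last target. There are 200 camera calls.

### The job

Make the sprung specimen clamp ready to be loaded: pull the snap-fitted transit clip straight up off the clamp's rod and set it down on the free worktop, clear of the clamp. Then draw the clamp's spring-return slide out by its upright post until the pointer on the moving jaw stands within the width of the index block on the scale rail, and keep it there: finish while still holding the post, for the slide springs back if let go. Leave the other things where they are.

Things in the scene. Friction and masses are not known exactly. Their poses are not given: they have to be found in the camera images.
- clamp: Bolted-down clamp; base plate x -55 to 87, y -56 to 56 mm, 12 mm thick. Origin on the worktop under the rod, z up; the slide is drawn out along its -x (roughly to the robot). The rod runs along x at y = 0, 36 mm up. Spring housing x -50 to -20 mm, 46 mm wide, 54 mm high; fixed jaw x 68 to 87 mm, 56 mm high; scale rail y 40 to 52, x -30 to 40 mm, 26 mm high.
- slide (a joint): How far the slide (post, rod, moving jaw and pointer in one piece) is drawn out, in m: 0 home, 0.048 end stop. A spring pulls it home with 5 N at 0 and 200 N/m more (13 N at 40 mm). While the transit clip is on the rod it fills the space between moving jaw (56 mm high) and housing, so the slide can move only about 2 mm.
- post_grip (a point): Point to grip on the slide's upright round steel post, 14 mm in diameter: 66 mm above the worktop, 18 mm below the post's top. The rod (10 mm diameter, top 41 mm up) joins it from behind. With the slide home the post stands 33 mm clear in front of the spring housing. Axes as the clamp; moves with the slide.
- pointer_tip (a point): Tip of the small steel pointer that stands out sideways (+y) from the moving jaw over the edge of the scale rail. Axes as the clamp; moves with the slide; 128 mm behind the post (clamp +x) and 43 mm to its side (+y).
- rider_mark (a point): Middle of the top of the index block, a dark steel block fixed on the scale rail: 8 mm along the clamp's x, 16 mm along y, 10 mm high, a fine line across its middle. It stands 20 to 40 mm from the pointer's home place towards the clamp's -x; the pointer passes it freely. Axes as the clamp.
- clip_grip (a point): Point to grip on the white plastic transit clip (47 x 26 x 60 mm, 40 to 75 g): middle of its upright fin, 30 mm long (x), 9 mm thick (y), 24 to 60 mm above the clip's underside; 44 mm above the underside, 68 mm above the worktop when on the rod. Clip x lies along the rod. Two ball plungers hold it until pulled straight up with 6 to 10 N; free after 20 mm of lift.
- clip_centre (a point): Centre of the same clip, 30 mm above its underside, half-way up. Off the rod it can stand on its two legs.
- mount_specimen_31: Bystander: black round resin-mounted specimen, 30 mm across, 15 mm high, beside the clamp; origin under its centre.
- tweezers: Bystander: steel tweezers lying flat beside the clamp, 14 x 124 x 9 mm; origin under the middle, long axis y.
- mount_specimen_14: Bystander: black round resin-mounted specimen, 40 mm across, 21 mm high; origin under its centre.
- test_block_hex: Bystander: flat six-sided steel hardness block, 52 x 59 x 12 mm; origin under its centre.
- folding_loupe: Bystander: small folded loupe, 26 x 37 x 16 mm; origin under its centre.
Not all that is in view belongs to the job. Leave any blue or pink look-alike of the part that bears clip_grip alone.

How it is judged:
By the outcome, as a careful person would: the job done as asked, in the order asked, and still so for the second after the job is handed in, while the arm keeps its last pose, push and grip.
It also fails if it takes over 58 s, if anything falls off the work surface, if the arm or the gripper's body presses on something with over 40 N, if the wrist force passes 120 N, or if a joint passes its speed limit or range.

## Working session

There is one attempt and no reset: what is moved stays moved. The work goes in short steps, Python scripts to look and compute and a tool call to move; the robot and the scene stay as the last step left them, time stands still between calls to the robot, and variables do not carry over. Pictures are saved under pics/ and viewed, at most 10 in all, crops included, and the job is handed in when it is done.

Besides the shell and the picture viewer there is one more tool, called after "Request:" by a JSON object that holds its "api" and its "payload". arm_command: Moves the arm, as the interface text tells. Its arguments: {"type":"object","properties":{"commands":{"type":"array","items":{"type":"object","properties":{"grip":{"type":"number"},"slide":{"type":"array","items":{"type":"number","minimum":-1,"maximum":1}},"yaw":{"type":"number","minimum":-1,"maximum":1}}}},"grip_force":{"type":"number"}},"required":["commands"]}

```bash
mkdir -p pics; cat > h.py <<'E'
from cell import *
import numpy as np, cv2
from scipy.spatial.transform import Rotation as R
def rot(a):
    a=np.array(a,float)
    return a if a.shape==(3,3) else R.from_rotvec(a).as_matrix()
def px2w(im,uv,z=None,depth=None):
    "pixel to world: on plane z, or at depth / by z_map"
    K=im['K'];d=np.array([(uv[0]-K[0,2])/K[0,0],(uv[1]-K[1,2])/K[1,1]])
    s=d.copy()
    for _ in range(20): s=d/(1+im['k1']*(s@s))
    r=rot(im['attitude'])@np.array([s[0],-s[1],-1.]); o=np.array(im['xyz'])
    if z is not None: t=(z-o[2])/r[2]
    else:
        t=depth or np.median(im['z_map'][int(uv[1])-1:int(uv[1])+2,int(uv[0])-1:int(uv[0])+2])
    return o+t*r
def w2px(im,p):
    c=rot(im['attitude']).T@(np.array(p)-np.array(im['xyz']));s=np.array([c[0]/-c[2],-c[1]/-c[2]])
    s=s*(1+im['k1']*(s@s));K=im['K'];return np.array([K[0,0]*s[0]+K[0,2],K[1,1]*s[1]+K[1,2]])
def save(im,name,box=None,f=1):
    p=im['pixels'][:,:,::-1]
    if box: p=p[box[1]:box[3],box[0]:box[2]]
    cv2.imwrite('pics/'+name+'.png',cv2.resize(p,None,fx=f,fy=f,interpolation=cv2.INTER_CUBIC))
E
cat > a.py <<'E'
from h import *
np.set_printoptions(precision=4,suppress=True)
s=state();print(s['tool_pos'],s['orientation'],s['width'],s['time'])
print(rot(s['orientation']))
ims={}
for c in ['top','side']:
    im=read_camera(c);ims[c]=im;print(c,im['xyz'],np.shape(im['attitude']),im['attitude'],im['K'][0],im['k1'])
    for n,z in [('clamp',0),('slide',None),('post_grip',.066),('pointer_tip',None),('rider_mark',.036),('clip_grip',.068),('clip_centre',.054),('mount_specimen_31',0),('tweezers',0),('mount_specimen_14',0),('test_block_hex',0),('folding_loupe',0)]:
        for m in mark_of(c,n)[:3]:
            print(n,round(m['conf'],2),np.round(m['uv'],1),px2w(im,m['uv'],z) if z is not None else '',px2w(im,m['uv']))
p=np.hstack([ims['top']['pixels'],ims['side']['pixels']])[:,:,::-1]
cv2.imwrite('pics/a.png',ims['top']['pixels'][:,:,::-1]);cv2.imwrite('pics/b.png',ims['side']['pixels'][:,:,::-1])
E
python3 a.py
```

```text
[ 0.1453 -0.6072  0.1989] [ 0.3677 -3.1196 -0.0034] 0.0870002815381315 0.0
[[-0.9726 -0.2325 -0.0006]
 [-0.2325  0.9726  0.0021]
 [ 0.0001  0.0022 -1.    ]]
top [0.5291 0.2423 0.9418] (3,) [ 0.0456 -0.03   -1.5488] [383.4537   0.     280.8032] -0.050058709881760234
clamp 0.64 [309.  220.8] [0.5634 0.1827 0.    ] [0.5616 0.1857 0.0475]Traceback (most recent call last):
  File "a.py", line 9, in <module>
    for m in mark_of(c,n)[:3]:
             ~~~~~~~^^^^^
ValueError: it knows: clamp, clip_centre, clip_grip, folding_loupe, mount_specimen, pointer_tip, post_grip, rider_mark, test_block_hex, tweezers
```

```bash
sed -i "s/('slide',None),//;s/('mount_specimen_31',0)/('mount_specimen',0)/;s/('mount_specimen_14',0),//" a.py; python3 a.py
```

```text
[ 0.1453 -0.6073  0.199 ] [ 0.3677 -3.1197 -0.0031] 0.08696710340381966 0.1
[[-0.9726 -0.2325 -0.0006]
 [-0.2325  0.9726  0.0019]
 [ 0.0001  0.002  -1.    ]]
top [0.5291 0.2423 0.9418] (3,) [ 0.0456 -0.03   -1.5488] [383.4537   0.     280.8032] -0.050058709881760234
clamp 0.98 [309.  220.9] [0.5631 0.1827 0.    ] [0.5614 0.1857 0.0483]
post_grip 0.57 [318.1 252.4] [0.4894 0.1648 0.066 ] [0.4885 0.1629 0.0442]
pointer_tip 0.64 [291.8 207.9]  [0.5925 0.226  0.0253]
rider_mark 0.39 [294.8 218.6] [0.5665 0.2186 0.036 ] [0.5667 0.2185 0.033 ]
rider_mark 0.39 [350.2 242.5] [0.513  0.0869 0.036 ] [0.5123 0.0808 0.0004]
clip_grip 0.68 [313.7 217.9] [0.5677 0.1764 0.068 ] [0.567  0.1776 0.0837]
clip_grip 0.67 [390.4 218.1] [0.571  0.0011 0.068 ] [ 0.5718 -0.0035  0.0516]
clip_grip 0.57 [318.2 296. ] [0.3911 0.1629 0.068 ] [0.3896 0.1621 0.0587]
clip_centre 0.79 [281.7 277.3] [0.4299 0.2465 0.054 ] [0.4266 0.2466 0.0249]
clip_centre 0.56 [293.3 204.6] [0.5982 0.2232 0.054 ] [0.6015 0.2223 0.0119]
clip_centre 0.54 [388.  214.1] [0.5809 0.0029 0.054 ] [ 0.5821 -0.003   0.0323]
mount_specimen 0.7
[... 1297 characters left out ...]
]
mount_specimen 0.6 [282.6 241.1] [0.555  0.2832 0.    ] [0.5491 0.2978 0.0145]
mount_specimen 0.52 [278.8 180.4] [0.6445 0.095  0.    ] [0.6399 0.106  0.0083]
tweezers 0.53 [341.  194.4] [0.4953 0.087  0.    ] [0.4764 0.1703 0.0624]
tweezers 0.29 [275.3 205.7] [0.6135 0.1859 0.    ] [0.5986 0.2204 0.0296]
tweezers 0.16 [294.1 190.9] [0.5965 0.1186 0.    ] [0.5718 0.1854 0.0522]
test_block_hex 0.58 [217.6 281. ] [0.6197 0.4272 0.    ] [0.6135 0.4364 0.0121]
test_block_hex 0.17 [295.9 181.6] [0.6063 0.0829 0.    ] [0.569  0.1848 0.076 ]
folding_loupe 0.71 [275.3 206.2] [0.6128 0.1875 0.    ] [0.5983 0.221  0.0288]
folding_loupe 0.66 [219.1 330.1] [0.5657 0.5181 0.    ] [0.5601 0.5262 0.0134]
```

View pics/a.png

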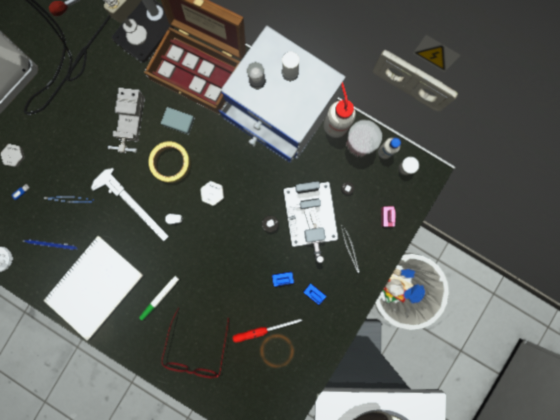

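View pics/b.png

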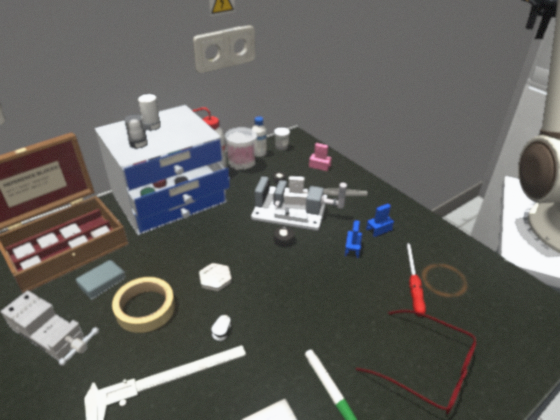

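The top view shows the clamp at about (310,220) with its post at (320,258). Clip candidates in the top view:
- white (313,218), on the rod
- pink (390,217)
- blue (283,279) and (316,294)

The white one is the one meant, because it is white and sits on the rod between housing and jaw. The side view agrees, with it at (294,186). I'll move over it and confirm in a wrist crop.

Request:
{"api": "arm_command", "payload": {"commands": [{"slide":[-0.8,1.0,-0.15],"grip":-1},{"slide":[-0.8,1.0,-0.15],"grip":-1},{"slide":[-0.8,1.0,-0.15],"grip":-1},{"slide":[-0.8,1.0,-0.15],"grip":-1},{"slide":[-0.8,1.0,-0.15],"grip":-1}]}}

```text
schema error: expected keys grip, slide, yaw
```

Request:
{"api": "arm_command", "payload": {"commands": [{"slide":[-0.8,1.0,-0.15],"grip":-1,"yaw":0},{"slide":[-0.8,1.0,-0.15],"grip":-1,"yaw":0},{"slide":[-0.8,1.0,-0.15],"grip":-1,"yaw":0},{"slide":[-0.8,1.0,-0.15],"grip":-1,"yaw":0},{"slide":[-0.8,1.0,-0.15],"grip":-1,"yaw":0}]}}

```text
time: 1.7
tool_pos: [0.2516, -0.3815, 0.2294]
orientation: [-0.367, 3.12, -0.001]
wrist_force: [1.1, -0.4, 0.2]
width: 0.0867
grasp_force: 0.0
```

Request:
{"api": "arm_command", "payload": {"commands": [{"slide":[-0.74,0.95,-0.14],"grip":-1,"yaw":0},{"slide":[-0.74,0.95,-0.14],"grip":-1,"yaw":0},{"slide":[-0.74,0.95,-0.14],"grip":-1,"yaw":0},{"slide":[-0.74,0.95,-0.14],"grip":-1,"yaw":0},{"slide":[-0.74,0.95,-0.14],"grip":-1,"yaw":0}]}}

```text
time: 2.2
tool_pos: [0.3543, -0.1553, 0.2587]
orientation: [-0.368, 3.118, -0.0]
wrist_force: [1.7, -0.4, -0.2]
width: 0.0869
grasp_force: 0.0
```

Request:
{"api": "arm_command", "payload": {"commands": [{"slide":[-0.44,0.57,-0.09],"grip":-1,"yaw":0},{"slide":[-0.44,0.57,-0.09],"grip":-1,"yaw":0},{"slide":[-0.44,0.57,-0.09],"grip":-1,"yaw":0},{"slide":[-0.44,0.57,-0.09],"grip":-1,"yaw":0},{"slide":[-0.44,0.57,-0.09],"grip":-1,"yaw":0}]}}

```text
time: 2.7
tool_pos: [0.4561, 0.0713, 0.2897]
orientation: [-0.369, 3.119, 0.001]
wrist_force: [0.7, -0.7, 0.1]
width: 0.0869
grasp_force: 0.0
```

Request:
{"api": "arm_command", "payload": {"commands": [{"slide":[-0.1,0.16,-0.02],"grip":-1,"yaw":0},{"slide":[-0.1,0.16,-0.02],"grip":-1,"yaw":0},{"slide":[-0.1,0.16,-0.02],"grip":-1,"yaw":0},{"slide":[-0.1,0.16,-0.02],"grip":-1,"yaw":0}]}}

```text
time: 3.1
tool_pos: [0.4857, 0.1594, 0.2984]
orientation: [0.37, -3.119, 0.001]
wrist_force: [-0.6, -0.1, 0.0]
width: 0.0872
grasp_force: 0.0
```

```bash
cat > b.py <<'E'
from h import *
import sys
np.set_printoptions(precision=4,suppress=True)
s=state();print(s['tool_pos'],s['orientation'],s['width'],s['time'])
im=read_camera('wrist');print(im['xyz'],im['attitude'])
for n,z in [('clamp',0),('post_grip',.066),('pointer_tip',.03),('rider_mark',.036),('clip_grip',.068),('clip_centre',.054)]:
    for m in mark_of('wrist',n)[:2]:
        print(n,round(m['conf'],2),np.round(m['uv'],1),px2w(im,m['uv'],z),px2w(im,m['uv']))
save(im,sys.argv[1],f=1.4)
np.savez('w.npz',**{k:im[k] for k in ['pixels','z_map','K','k1','xyz','attitude']})
E
python3 b.py w1
```

```text
[0.4857 0.1594 0.2984] [ 0.3704 -3.1186  0.0008] 0.0871620212225644 3.1
[0.4071 0.1413 0.4837] [-0.2114 -0.267   1.7926]
clamp 0.94 [274.5 212.9] [0.5667 0.1804 0.    ] [0.5506 0.1765 0.0487]
clamp 0.73 [297.6 242.3] [0.6091 0.2313 0.    ] [0.5955 0.2253 0.0325]
post_grip 0.65 [278.  163.1] [0.474  0.1629 0.066 ] [0.4712 0.162  0.0832]
pointer_tip 0.59 [297.2 243. ] [0.5979 0.2255 0.03  ] [0.5967 0.2249 0.0328]
pointer_tip 0.19 [274.3 212.6] [0.5564 0.1776 0.03  ] [0.5503 0.1761 0.0486]
rider_mark 0.59 [306.3 228.4] [0.568  0.2318 0.036 ] [0.5675 0.2315 0.0373]
clip_grip 0.84 [295.8 103.3] [0.3934 0.1666 0.068 ] [0.3931 0.1672 0.0585]
clip_grip 0.71 [346.9 140.8] [0.4233 0.2447 0.068 ] [0.4236 0.2465 0.0608]
clip_centre 0.83 [346.4 136.5] [0.4185 0.2458 0.054 ] [0.4187 0.2478 0.0457]
clip_centre 0.8 [156.2 197.3] [0.5659 0.0037 0.054 ] [ 0.5707 -0.0005  0.041 ]
```

View pics/w1.png

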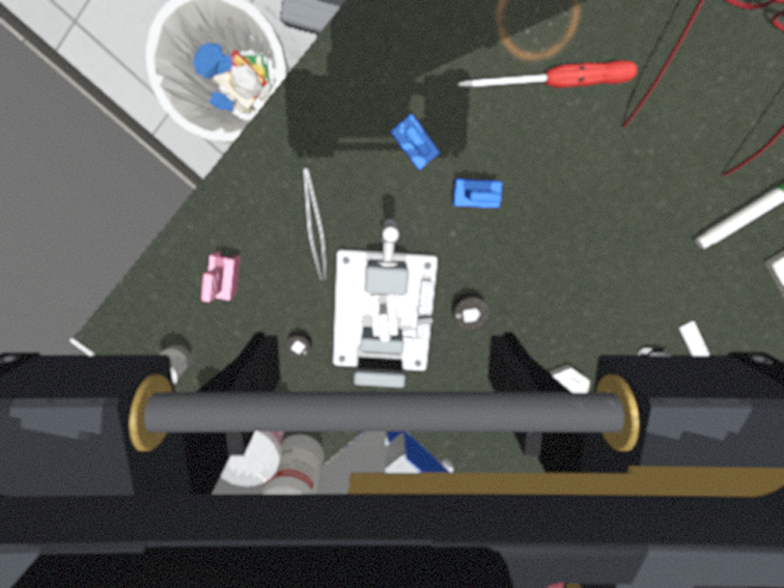

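In the wrist view the white clip sits on the rod at about (385,320), with the blue look-alikes at (415,140) and (478,193) and the pink one at (220,277). Next is an enlarged crop and a fit of the clamp pose from depth.

```bash
cat > c.py <<'E'
from h import *
np.set_printoptions(precision=4,suppress=True)
im=dict(np.load('w.npz'))
P=[]
for v in range(150,275):
    for u in range(225,330):
        if im['z_map'][v,u]>0: P.append(np.r_[px2w(im,(u,v),depth=im['z_map'][v,u]),im['pixels'][v,u],u,v])
P=np.array(P);x,y,z=P[:,:3].T
def st(n,m):
    q=P[m];print(n,len(q),q[:,:3].mean(0),q[:,:3].min(0),q[:,:3].max(0)); return q
st('post',(z>.075)&(x<.5)); f=st('fin',(z>.074)&(x>.54)&(z<.1)&(y>.15)&(y<.21))
st('h60-74',(z>.060)&(z<.074)&(x>.5)&(y>.12)&(y<.24))
b=st('base',(z>.009)&(z<.016)&(y>.1)&(y<.27)&(x>.48)&(x<.68))
r=cv2.minAreaRect((b[:,:2]*1000).astype(np.float32));print('base rect',r)
h=st('housing',(z>.05)&(z<.058)&(x<.55)&(x>.49));print(cv2.minAreaRect((h[:,:2]*1000).astype(np.float32)))
if len(f)>4: print(cv2.minAreaRect((f[:,:2]*1000).astype(np.float32)))
save(im,'w2',(220,145,330,275),4.5)
E
python3 c.py
```

```text
post 95 [0.4758 0.1634 0.0838] [0.4699 0.1568 0.0759] [0.4829 0.1703 0.0859]
fin 153 [0.5681 0.1793 0.0834] [0.5546 0.1717 0.0745] [0.5837 0.1876 0.0862]
h60-74 22 [0.557  0.1757 0.0669] [0.555  0.1716 0.0603] [0.5683 0.1845 0.073 ]
base 3101 [0.5768 0.1745 0.0126] [0.5022 0.1155 0.009 ] [0.659  0.2654 0.0159]
base rect ((577.9625854492188, 197.958984375), (141.8872528076172, 145.3289794921875), 9.670853614807129)
housing 604 [0.5296 0.1726 0.0541] [0.5133 0.1492 0.0501] [0.5472 0.1972 0.0571]
((530.5613403320312, 172.9203643798828), (29.822772979736328, 45.81947708129883), 9.604022026062012)
((569.2792358398438, 179.53414916992188), (29.125375747680664, 9.952719688415527), 13.606324195861816)
```

View pics/w2.png

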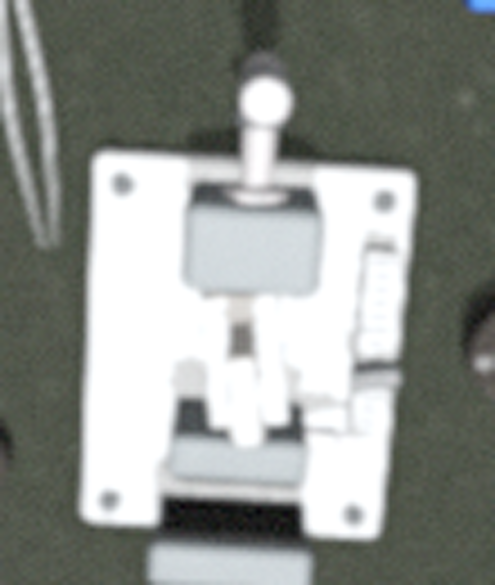

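The crop confirms the white clip on the rod, with its fin at about (243,400) between the housing and the moving jaw. The index block is at (378,372). Clamp yaw is about 9.7°, and the post sits where the drawing puts it. Approaching the fin.

Request:
{"api": "arm_command", "payload": {"commands": [{"slide":[-0.172,0.0,0.0],"grip":-1,"yaw":0.041},{"slide":[-0.172,0.0,0.18],"grip":-1,"yaw":0.041},{"slide":[-0.172,0.0,0.357],"grip":-1,"yaw":0.041},{"slide":[-0.172,0.0,0.357],"grip":-1,"yaw":0.041},{"slide":[-0.172,0.0,0.357],"grip":-1,"yaw":0.041}]}}

```text
time: 3.95
tool_pos: [0.5681, 0.1771, 0.1167]
orientation: [0.264, -3.126, 0.002]
wrist_force: [-0.5, 0.2, -1.0]
width: 0.0871
grasp_force: 0.0
```

```bash
cat > d.py <<'E'
from h import *
np.set_printoptions(precision=4,suppress=True)
s=state();Rm=rot(s['orientation']);p=np.array(s['tool_pos']);print(p,s['time'],Rm[:,1],s['wrist_force'])
im=read_camera('wrist')
print('fin px',w2px(im,[.5692,.1795,.084]))
for n,z in [('clip_grip',.068),('rider_mark',.036),('pointer_tip',.03)]:
    for m in mark_of('wrist',n)[:3]: print(n,m['conf'],m['uv'],px2w(im,m['uv'],z),px2w(im,m['uv']))
v,u=np.nonzero(im['z_map']>0)
P=np.array([px2w(im,(a,b),depth=im['z_map'][b,a]) for a,b in zip(u,v) if 180<a<380])
f=P[(P[:,2]>.076)&(P[:,2]<.09)&(abs(P[:,0]-.569)<.03)&(abs(P[:,1]-.18)<.02)]
if len(f)>5: print(len(f),f.mean(0),cv2.minAreaRect((f[:,:2]*1000).astype(np.float32)))
t=np.array([.5692,.1795,.053]);print('tool shift units',Rm.T@(t-p)/.5)
save(im,'w3',(140,120,420,330),2.5)
E
python3 d.py
```

```text
[0.5681 0.1771 0.1167] 3.95 [-0.168   0.9858 -0.0011] [-0.4923  0.224  -1.011 ]
fin px [275.7881 223.2009]
clip_grip 0.9 [399.1, 39.1] [0.4293 0.2406 0.068 ] [0.4271 0.2434 0.0592]
clip_grip 0.83 [277.0, 216.8] [0.5695 0.1806 0.068 ] [0.5637 0.1795 0.0849]
clip_grip 0.67 [58.3, 184.1] [0.5715 0.0089 0.068 ] [ 0.5766 -0.0005  0.0538]
pointer_tip 0.77 [321.7, 236.5] [0.595  0.2287 0.03  ] [0.5944 0.2284 0.0316]
pointer_tip 0.58 [277.8, 192.4] [0.5591 0.1799 0.03  ] [0.5544 0.1789 0.0483]
505 [0.5683 0.1797 0.0837] ((569.744140625, 180.0063934326172), (30.03255271911621, 10.192941665649414), 18.11168098449707)
tool shift units [-0.0036  0.0044  0.1274]
```

View pics/w3.png

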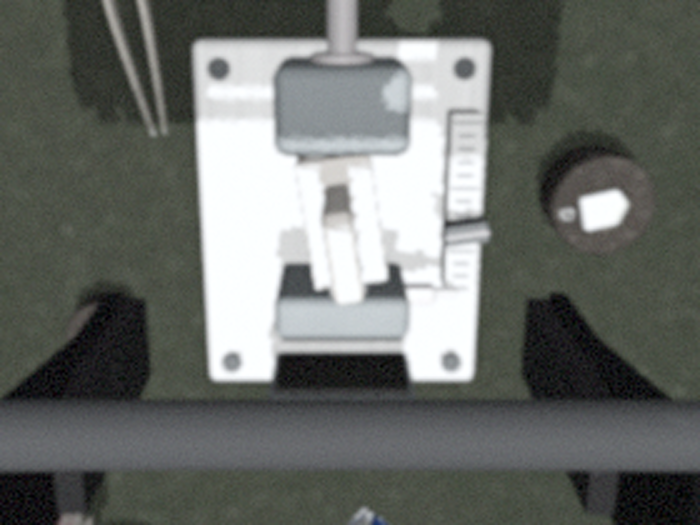

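The clip's fin is turned a few degrees past the clamp axis, to about 15°. I'll turn the tool to match, go down and grip.

Request:
{"api": "arm_command", "payload": {"commands": [{"slide":[-0.004,0.0055,0.0],"grip":-1,"yaw":-0.06},{"slide":[-0.004,0.0055,0.06],"grip":-1,"yaw":-0.06},{"slide":[-0.004,0.0055,0.12],"grip":-1,"yaw":-0.06},{"slide":[-0.004,0.0055,0.126],"grip":-0.6,"yaw":-0.06},{"slide":[-0.004,0.0055,0.126],"grip":0,"yaw":-0.06}]}}

```text
time: 4.65
tool_pos: [0.5721, 0.1821, 0.0596]
orientation: [-0.415, 3.111, 0.001]
wrist_force: [0.1, 0.5, -0.0]
width: 0.0775
grasp_force: 0.0
```

Request:
{"api": "arm_command", "payload": {"commands": [{"slide":[0,0,0],"grip":1,"yaw":0},{"slide":[0,0,0],"grip":1,"yaw":0},{"slide":[0,0,0],"grip":1,"yaw":0},{"slide":[0,0,0],"grip":1,"yaw":0},{"slide":[0,0,0],"grip":1,"yaw":0}], "grip_force": 40}}

```text
time: 5.15
tool_pos: [0.571, 0.1817, 0.0577]
orientation: [-0.414, 3.114, 0.0]
wrist_force: [-0.0, -0.6, 0.9]
width: 0.0391
grasp_force: 0.0
```

Request:
{"api": "arm_command", "payload": {"commands": [{"slide":[0.003,-0.002,0.009],"grip":1,"yaw":0},{"slide":[0.003,-0.002,0.009],"grip":1,"yaw":0},{"slide":[0.003,-0.002,0.009],"grip":1,"yaw":0},{"slide":[0.003,-0.002,0.009],"grip":1,"yaw":0},{"slide":[0.003,-0.002,0.009],"grip":1,"yaw":0}]}}

```text
time: 5.65
tool_pos: [0.5697, 0.1802, 0.0528]
orientation: [0.414, -3.114, 0.0]
wrist_force: [0.4, 0.7, -0.8]
width: 0.0085
grasp_force: 40.0
```

Request:
{"api": "arm_command", "payload": {"commands": [{"slide":[0,0,0],"grip":1,"yaw":0},{"slide":[0,0,0],"grip":1,"yaw":0},{"slide":[0,0,0],"grip":1,"yaw":0}]}}

```text
time: 5.95
tool_pos: [0.5697, 0.1802, 0.0529]
orientation: [0.414, -3.114, 0.0]
wrist_force: [-0.2, 0.1, 0.8]
width: 0.0084
grasp_force: 40.0
```

Gripped (8.4 mm, 40 N). Pulling straight up in small steps.

Request:
{"api": "arm_command", "payload": {"commands": [{"slide":[0,0,-0.015],"grip":1,"yaw":0},{"slide":[0,0,-0.03],"grip":1,"yaw":0},{"slide":[0,0,-0.045],"grip":1,"yaw":0},{"slide":[0,0,-0.06],"grip":1,"yaw":0},{"slide":[0,0,-0.08],"grip":1,"yaw":0}]}}

```text
time: 6.45
tool_pos: [0.5697, 0.1803, 0.0941]
orientation: [-0.415, 3.114, 0.0]
wrist_force: [-0.1, 0.5, -1.2]
width: 0.0086
grasp_force: 40.0
```

Request:
{"api": "arm_command", "payload": {"commands": [{"slide":[0,0,-0.05],"grip":1,"yaw":0},{"slide":[0,0,-0.1],"grip":1,"yaw":0},{"slide":[0,0,-0.15],"grip":1,"yaw":0},{"slide":[0,0,-0.16],"grip":1,"yaw":0}]}}

```text
time: 6.85
tool_pos: [0.5716, 0.1811, 0.1775]
orientation: [-0.414, 3.107, 0.003]
wrist_force: [0.3, 0.5, -0.2]
width: 0.008
grasp_force: 40.0
```

```bash
cat > e.py <<'E'
from h import *
np.set_printoptions(precision=4,suppress=True)
s=state();Rm=rot(s['orientation']);p=np.array(s['tool_pos']);print(p,s['time'],s['wrist_force'],s['width'])
im=read_camera('wrist');t=read_camera('top')
for n,z in [('rider_mark',.036),('pointer_tip',.031),('post_grip',.066)]:
  for c,i in [('wrist',im),('top',t)]:
    for m in mark_of(c,n)[:2]: print(c,n,m['conf'],m['uv'],px2w(i,m['uv'],z),px2w(i,m['uv']))
for q in [(.46,.35),(.48,.36),(.50,.36)]:
  u,v=w2px(t,[*q,0]).astype(int); a=t['pixels'][v-20:v+20,u-20:u+20].astype(int); print(q,u,v,a.max(),np.median(a),t['z_map'][v-20:v+20,u-20:u+20].min())
print('shift',Rm.T@(np.array([.48,.36,p[2]])-p)/.5)
save(im,'w4',(140,60,420,270),2.5)
E
python3 e.py
```

```text
[0.5716 0.1811 0.1775] 6.85 [ 0.3178  0.474  -0.1667] 0.008001080434801574
wrist rider_mark 0.49 [312.8, 195.1] [0.5708 0.2262 0.036 ] [0.5705 0.2259 0.0373]
wrist rider_mark 0.46 [272.3, 176.7] [0.5625 0.1777 0.036 ] [0.5614 0.1774 0.0408]
wrist pointer_tip 0.96 [308.1, 213.0] [0.5937 0.2284 0.031 ] [0.5948 0.2291 0.0273]
top post_grip 0.53 [318.0, 254.8] [0.484  0.1649 0.066 ] [0.5074 0.2052 0.5217]
(0.46, 0.35) 239 261 244 240.0 0.0
(0.48, 0.36) 236 253 244 240.0 0.0
(0.5, 0.36) 236 245 244 231.0 0.0
shift [ 0.0831  0.3934 -0.0002]
```

View pics/w4.png

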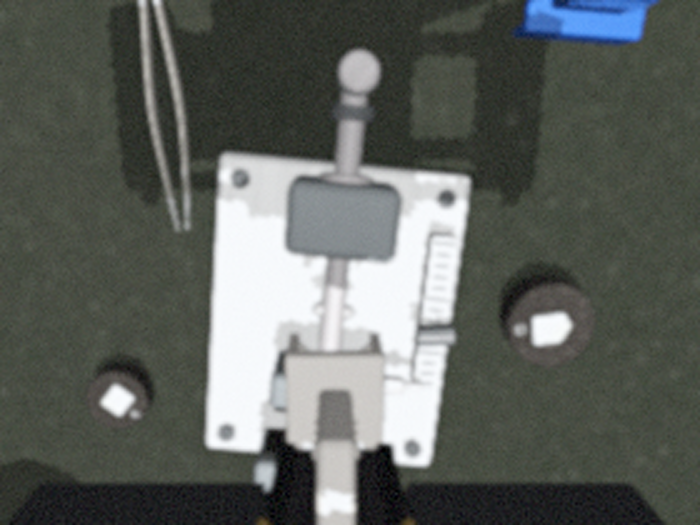

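The clip is off the rod and in the gripper. Pointer tip is at crop (418,383), index block at (436,335), about 24 mm apart. I'll set the clip down at about (0.48, 0.36), which is free worktop.

Request:
{"api": "arm_command", "payload": {"commands": [{"slide":[0.083,0.393,0],"grip":1,"yaw":0},{"slide":[0.083,0.393,0],"grip":1,"yaw":0},{"slide":[0.083,0.393,0],"grip":1,"yaw":0},{"slide":[0.083,0.393,0],"grip":1,"yaw":0},{"slide":[0.083,0.393,0],"grip":1,"yaw":0}]}}

```text
time: 7.75
tool_pos: [0.4759, 0.3637, 0.1721]
orientation: [0.424, -3.113, -0.001]
wrist_force: [0.5, -1.0, 0.0]
width: 0.0084
grasp_force: 40.0
```

Request:
{"api": "arm_command", "payload": {"commands": [{"slide":[0,0,0.08],"grip":1,"yaw":0},{"slide":[0,0,0.16],"grip":1,"yaw":0},{"slide":[0,0,0.24],"grip":1,"yaw":0},{"slide":[0,0,0.27],"grip":1,"yaw":0},{"slide":[0,0,0.27],"grip":1,"yaw":0}]}}

```text
time: 8.25
tool_pos: [0.4767, 0.3567, 0.0342]
orientation: [0.413, -3.108, 0.008]
wrist_force: [0.1, -0.3, -0.6]
width: 0.0083
grasp_force: 40.0
```

Request:
{"api": "arm_command", "payload": {"commands": [{"slide":[0,0,0],"grip":1,"yaw":0},{"slide":[0,0,0],"grip":1,"yaw":0}]}}

```text
time: 8.45
tool_pos: [0.4793, 0.3599, 0.0394]
orientation: [-0.414, 3.112, 0.003]
wrist_force: [0.5, 0.7, -0.4]
width: 0.0084
grasp_force: 40.0
```

Request:
{"api": "arm_command", "payload": {"commands": [{"slide":[0,0,0.01],"grip":1,"yaw":0},{"slide":[0,0,0.016],"grip":1,"yaw":0},{"slide":[0,0,0.018],"grip":1,"yaw":0},{"slide":[0,0,0.018],"grip":1,"yaw":0},{"slide":[0,0,0.018],"grip":1,"yaw":0}]}}

```text
time: 8.95
tool_pos: [0.4783, 0.359, 0.0293]
orientation: [-0.415, 3.114, -0.0]
wrist_force: [-1.4, -0.7, 2.7]
width: 0.0083
grasp_force: 40.0
```

Touching the worktop (2.7 N). Releasing and rising.

Request:
{"api": "arm_command", "payload": {"commands": [{"slide":[0,0,0],"grip":0.5,"yaw":0},{"slide":[0,0,0],"grip":0.3,"yaw":0},{"slide":[0,0,0],"grip":0.0,"yaw":0},{"slide":[0,0,0],"grip":-0.3,"yaw":0},{"slide":[0,0,0],"grip":-0.3,"yaw":0}]}}

```text
time: 9.45
tool_pos: [0.4783, 0.3591, 0.0288]
orientation: [0.415, -3.114, -0.0]
wrist_force: [-1.3, 0.1, -1.1]
width: 0.0405
grasp_force: 0.0
```

Request:
{"api": "arm_command", "payload": {"commands": [{"slide":[0,0,-0.04],"grip":-0.3,"yaw":0},{"slide":[0,0,-0.12],"grip":-0.3,"yaw":0},{"slide":[0,0,-0.22],"grip":-0.3,"yaw":0},{"slide":[0,0,-0.3],"grip":-0.3,"yaw":0},{"slide":[0,0,-0.3],"grip":-0.3,"yaw":0}]}}

```text
time: 9.95
tool_pos: [0.4813, 0.3618, 0.1863]
orientation: [-0.415, 3.102, 0.013]
wrist_force: [-0.1, 0.8, -0.1]
width: 0.0565
grasp_force: 0.0
```

```bash
cat > f.py <<'E'
from h import *
np.set_printoptions(precision=4,suppress=True)
s=state();Rm=rot(s['orientation']);p=np.array(s['tool_pos']);print(p,s['time'],s['wrist_force'],s['width'],Rm[:,0])
im=read_camera('wrist');t=read_camera('side')
for n,z in [('rider_mark',.036),('pointer_tip',.031),('post_grip',.066),('clip_centre',.03)]:
  for c,i in [('wrist',im),('side',t)]:
    for m in mark_of(c,n)[:4]: print(c,n,round(m['conf'],2),m['uv'],px2w(i,m['uv'],z),px2w(i,m['uv']))
print('shift to post',Rm.T@(np.array([.476,.1635,.12])-p)/.5)
E
python3 f.py
```

```text
[0.4813 0.3618 0.1863] 9.95 [-0.0824  0.7682 -0.0696] 0.05653456854110518 [-0.9648 -0.2625 -0.0126]
wrist rider_mark 0.69 [141.0, 222.6] [0.5669 0.2272 0.036 ] [0.5671 0.2271 0.0356]
wrist rider_mark 0.63 [38.0, 130.9] [0.4917 0.1107 0.036 ] [0.4995 0.0911 0.0073]
side rider_mark 0.46 [287.7, 209.2] [0.568  0.2281 0.036 ] [0.5689 0.2257 0.034 ]
side pointer_tip 0.62 [273.9, 205.0] [0.6014 0.2212 0.031 ] [0.6104 0.2007 0.0135]
wrist post_grip 0.9 [72.1, 132.5] [0.4766 0.162  0.066 ] [0.473  0.1703 0.0803]
side post_grip 0.63 [343.1, 193.2] [0.4726 0.1694 0.066 ] [0.4728 0.1688 0.0655]
wrist clip_centre 0.86 [108.0, 45.8] [0.3911 0.1693 0.03  ] [0.3918 0.1804 0.0523]
wrist clip_centre 0.56 [273.9, 182.1] [0.4815 0.3636 0.03  ] [0.4743 0.3615 0.0603]
wrist clip_centre 0.56 [182.8, 100.6] [0.422  0.2487 0.03  ] [0.4201 0.2569 0.0608]
side clip_centre 0.66 [304.4, 270.6] [0.4787 0.3672 0.03  ] [0.48   0.3633 0.0256]
side clip_centre 0.64 [356.3, 238.5] [0.4183 0.2494 0.03  ] [0.4169 0.258  0.0377]
side clip_centre 0.63 [383.9, 219.5] [0.3828 0.1719 0.03  ] [0.3832 0.1679 0.0268]
shift to post [ 0.1161 -0.3807  0.1286]
```

The clip stands upright at (0.48, 0.36), with its top measured at 60 mm. Going to the post.

Request:
{"api": "arm_command", "payload": {"commands": [{"slide":[0.116,-0.381,0],"grip":-0.3,"yaw":0.06},{"slide":[0.116,-0.381,0],"grip":-0.3,"yaw":0.06},{"slide":[0.116,-0.381,0],"grip":-0.3,"yaw":0.06},{"slide":[0.116,-0.381,0],"grip":-0.3,"yaw":0.06},{"slide":[0.116,-0.381,0.1],"grip":-0.3,"yaw":0.06}]}}

```text
time: 10.95
tool_pos: [0.476, 0.1583, 0.1346]
orientation: [-0.261, 3.117, 0.009]
wrist_force: [0.7, 1.9, -0.6]
width: 0.0562
grasp_force: 0.0
```

Request:
{"api": "arm_command", "payload": {"commands": [{"slide":[0,0,0],"grip":-0.3,"yaw":0},{"slide":[0,0,0],"grip":-0.3,"yaw":0},{"slide":[0,0,0],"grip":-0.3,"yaw":0}]}}

```text
time: 11.25
tool_pos: [0.4735, 0.1614, 0.1305]
orientation: [-0.27, 3.127, 0.001]
wrist_force: [0.0, 0.1, 0.8]
width: 0.0565
grasp_force: 0.0
```

```bash
cat > g.py <<'E'
from h import *
np.set_printoptions(precision=4,suppress=True)
s=state();Rm=rot(s['orientation']);p=np.array(s['tool_pos']);print(p,s['time'],s['wrist_force'],s['width'],Rm[:,0])
im=read_camera('wrist')
for n,z in [('rider_mark',.036),('pointer_tip',.031),('post_grip',.066)]:
    for m in mark_of('wrist',n)[:2]: print(n,round(m['conf'],2),m['uv'],px2w(im,m['uv'],z),px2w(im,m['uv']))
v,u=np.nonzero(im['z_map']>0)
P=np.array([px2w(im,(a,b),depth=im['z_map'][b,a]) for a,b in zip(u,v) if 180<a<380])
f=P[(P[:,2]>.078)&(P[:,2]<.09)&(abs(P[:,0]-.476)<.02)&(abs(P[:,1]-.163)<.02)]
if len(f)>5: print(len(f),f.mean(0),f.min(0),f.max(0))
print('shift',Rm.T@(np.array([.476,.1635,.047])-p)/.5)
E
python3 g.py
```

```text
[0.4735 0.1614 0.1305] 11.25 [0.0455 0.1224 0.7541] 0.05654043768796123 [-0.9852 -0.1713 -0.0027]
pointer_tip 0.83 [314.8, 313.4] [0.5957 0.2286 0.031 ] [0.5944 0.2281 0.0329]
post_grip 0.79 [274.5, 213.5] [0.4782 0.1636 0.066 ] [0.4719 0.1624 0.0845]
246 [0.475  0.1636 0.0837] [0.4693 0.1568 0.0781] [0.4826 0.1708 0.0859]
shift [-0.0052  0.0031  0.167 ]
```

Request:
{"api": "arm_command", "payload": {"commands": [{"slide":[-0.0045,0.0035,0.0],"grip":-0.3,"yaw":0},{"slide":[-0.0045,0.0035,0.06],"grip":-0.3,"yaw":0},{"slide":[-0.0045,0.0035,0.12],"grip":-0.3,"yaw":0},{"slide":[-0.0045,0.0035,0.163],"grip":-0.3,"yaw":0},{"slide":[-0.0045,0.0035,0.163],"grip":-0.3,"yaw":0}]}}

```text
time: 11.95
tool_pos: [0.4722, 0.1611, 0.0449]
orientation: [0.267, -3.125, 0.005]
wrist_force: [-0.1, 0.3, 0.4]
width: 0.0565
grasp_force: 0.0
```

Request:
{"api": "arm_command", "payload": {"commands": [{"slide":[0,0,0],"grip":0,"yaw":0},{"slide":[0,0,0],"grip":1,"yaw":0},{"slide":[0,0,0],"grip":1,"yaw":0},{"slide":[0,0,0],"grip":1,"yaw":0},{"slide":[0,0,0],"grip":1,"yaw":0}], "grip_force": 60}}

```text
time: 12.45
tool_pos: [0.4743, 0.1623, 0.0481]
orientation: [-0.267, 3.129, 0.001]
wrist_force: [-0.9, -0.2, 0.2]
width: 0.0248
grasp_force: 0.0
```

Request:
{"api": "arm_command", "payload": {"commands": [{"slide":[0,0,0],"grip":1,"yaw":0},{"slide":[0,0,0],"grip":1,"yaw":0},{"slide":[0,0,0],"grip":1,"yaw":0}]}}

```text
time: 12.75
tool_pos: [0.4741, 0.163, 0.0477]
orientation: [-0.267, 3.129, 0.002]
wrist_force: [-2.7, 4.5, 0.9]
width: 0.012
grasp_force: 60.0
```

Gripped. Drawing the slide out, 20 mm first.

Request:
{"api": "arm_command", "payload": {"commands": [{"slide":[0.01,0,0],"grip":1,"yaw":0},{"slide":[0.02,0,0],"grip":1,"yaw":0},{"slide":[0.03,0,0],"grip":1,"yaw":0},{"slide":[0.04,0,0],"grip":1,"yaw":0},{"slide":[0.04,0,0],"grip":1,"yaw":0}]}}

```text
time: 13.25
tool_pos: [0.4571, 0.1603, 0.0477]
orientation: [-0.269, 3.123, 0.005]
wrist_force: [7.6, 2.2, -7.4]
width: 0.0122
grasp_force: 60.0
```

```bash
cat > k.py <<'E'
from h import *
import sys
np.set_printoptions(precision=4,suppress=True)
s=state();p=np.array(s['tool_pos']);print(p,s['time'],s['wrist_force'],s['width'])
e=np.array([.9857,.1685]);o=np.array([.5651,.1788])
for c in ['wrist','side','top']:
  i=read_camera(c)
  for n,z in [('rider_mark',.036),('pointer_tip',.031)]:
    for m in mark_of(c,n)[:2]:
      w=px2w(i,m['uv'],z);print(c,n,round(m['conf'],2),m['uv'],w,'xc',(w[:2]-o)@e)
  if c=='wrist':
    u,v=w2px(i,[.575,.227,.033]).astype(int);print(u,v);u0,v0=max(0,min(u-45,470)),max(0,min(v-35,350));save(i,sys.argv[1],(u0,v0,u0+90,v0+70),8);print(u0,v0)
  if c=='side': save(i,sys.argv[1]+'s',(240,180,320,240),10)
E
python3 k.py p1
```

```text
[0.4571 0.1603 0.0477] 13.25 [ 7.6264  2.2281 -7.4134] 0.012176700795838949
328 374
283 339
side rider_mark 0.53 [284.6, 211.3] [0.5711 0.2369 0.036 ] xc 0.015664361855041185
side pointer_tip 0.83 [283.4, 211.3] [0.5756 0.2321 0.031 ] xc 0.01930777088138941
top rider_mark 0.56 [294.8, 215.5] [0.5739 0.2187 0.036 ] xc 0.01537245290775413
top pointer_tip 0.81 [294.4, 212.5] [0.5812 0.2197 0.031 ] xc 0.02279894732100981
top pointer_tip 0.36 [292.4, 216.6] [0.5714 0.2243 0.031 ] xc 0.01384569847490404
```

View pics/p1.png

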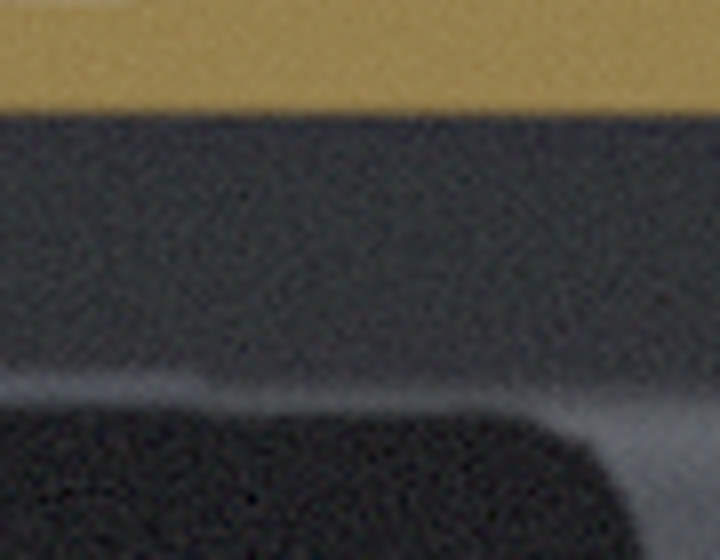

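The pointer is hidden from the wrist camera at this pose (the crop shows only gripper). I'll use the side and top views. Drawing a further 6 mm, then looking.

Request:
{"api": "arm_command", "payload": {"commands": [{"slide":[0.006,0,0],"grip":1,"yaw":0},{"slide":[0.012,0,0],"grip":1,"yaw":0},{"slide":[0.012,0,0],"grip":1,"yaw":0},{"slide":[0.012,0,0],"grip":1,"yaw":0}]}}

```text
time: 14.1
tool_pos: [0.452, 0.1594, 0.0478]
orientation: [-0.269, 3.122, 0.005]
wrist_force: [9.5, 0.6, -7.7]
width: 0.0121
grasp_force: 60.0
```

```bash
cat > l.py <<'E'
from h import *
import sys
np.set_printoptions(precision=4,suppress=True)
s=state();p=np.array(s['tool_pos']);print(p,s['time'],s['wrist_force'],s['width'])
e=np.array([.9857,.1685]);o=np.array([.5651,.1788]);out=[]
for c,b in [('side',(262,190,307,235)),('top',(272,195,317,240))]:
  acc=0
  for k in range(6):
    i=read_camera(c);acc=acc+i['pixels'].astype(np.float32)
    for n,z in [('rider_mark',.036),('pointer_tip',.031)]:
      for m in mark_of(c,n)[:1]:
        w=px2w(i,m['uv'],z);print(c,n,round(m['conf'],2),m['uv'],'xc',(w[:2]-o)@e)
  for xc in (.008,.012,.016,.02): print(xc,[w2px(i,[*(o+e*xc+np.array([-.1685,.9857])*y),.036]).round(1) for y in (.038,.054)])
  a=(acc/6).astype(np.uint8)[b[1]:b[3],b[0]:b[2],::-1];out.append(cv2.resize(a,(396,396),interpolation=cv2.INTER_CUBIC))
cv2.imwrite('pics/'+sys.argv[1]+'.png',np.hstack(out))
E
python3 l.py q1
```

```text
[0.452  0.1594 0.0478] 14.1 [ 9.5192  0.5848 -7.6974] 0.012122197487282766
side rider_mark 0.58 [286.8, 210.7] xc 0.011821316756602002
side pointer_tip 0.82 [284.9, 210.1] xc 0.017247585611817773
side rider_mark 0.59 [284.0, 207.3] xc 0.01977004515356212
side pointer_tip 0.91 [287.5, 210.4] xc 0.011921838205131718
side rider_mark 0.39 [285.9, 210.1] xc 0.014003810622558167
side pointer_tip 0.83 [287.1, 209.1] xc 0.01364726181698374
side rider_mark 0.5 [285.8, 208.7] xc 0.015213605641643221
side pointer_tip 0.62 [287.2, 209.0] xc 0.013522663896070732
side rider_mark 0.43 [287.1, 210.1] xc 0.011666168665078901
side pointer_tip 0.79 [287.7, 211.2] xc 0.010956707000538878
side rider_mark 0.42 [285.4, 209.7] xc 0.015267773655895378
side pointer_tip 0.81 [286.8, 211.5] xc 0.012505008780141883
0.008 [array([290.3, 206.5]), array([288.6, 211.2])]
0.012 [array([288.4, 206.1]), array([286.6, 210.9])]
0.016 [array([286.5, 205.8]), array([284.7, 210.6])]
0.02 [array([284.6, 205.5]), array([282.8, 210.3])]
top rider_mark 0.45 [293.8, 218.5] xc 0.008700155961460416
top pointer_tip 0.57 [294.7, 216.9] xc 0.012334459762770329
top rider_mark 0.46 [268.8, 225.8] xc 0.0003240532351393467
top pointer_tip 0.56 [293.0, 214.1] xc 0.019520990603887713
top rider_mark 0.36 [295.6, 213.5] xc 0.019776866551915014
top pointer_tip 0.77 [294.0, 216.0] xc 0.014697599974276322
top rider_mark 0.56 [292.4, 217.5] xc 0.011527152358045151
top pointer_tip 0.59 [294.5, 215.0] xc 0.016876452290085643
top rider_mark 0.46 [294.4, 215.5] xc 0.015511765655840868
top pointer_tip 0.83 [294.2, 218.9] xc 0.007804397234823876
top rider_mark 0.52 [348.3, 247.3] xc -0.07738542859504967
top pointer_tip 0.5 [291.5, 217.2] xc 0.012748804443634212
0.008 [array([295.2, 218.6]), array([288.5, 219.6])]
0.012 [array([295. , 216.9]), array([288.3, 217.9])]
0.016 [array([294.7, 215.2]), array([288. , 216.2])]
0.02 [array([294.5, 213.6]), array([287.8, 214.6])]
```

View pics/q1.png

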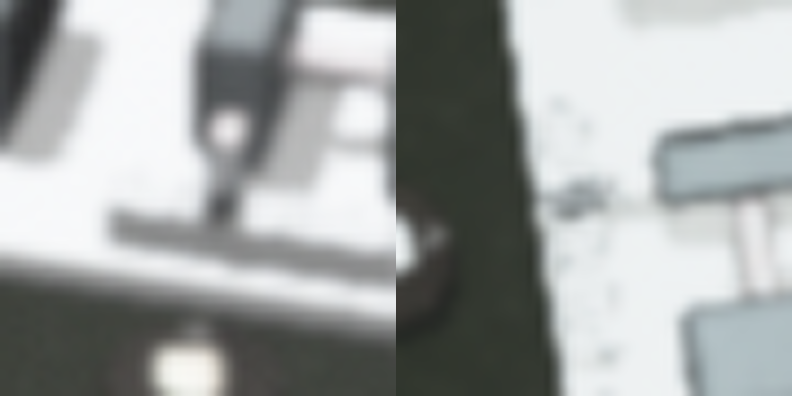

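In both crops the pointer has reached the dark block (side (222,205), top (184,195)), but they merge at this resolution. I'll draw about 16 mm past it so the gap between the two can be measured, then come back.

Request:
{"api": "arm_command", "payload": {"commands": [{"slide":[0.01,0,0],"grip":1,"yaw":0},{"slide":[0.02,0,0],"grip":1,"yaw":0},{"slide":[0.032,0,0],"grip":1,"yaw":0},{"slide":[0.032,0,0],"grip":1,"yaw":0},{"slide":[0.032,0,0],"grip":1,"yaw":0}]}}

```text
time: 16.4
tool_pos: [0.4369, 0.1569, 0.0478]
orientation: [-0.269, 3.121, 0.005]
wrist_force: [11.9, -0.5, -11.0]
width: 0.0118
grasp_force: 60.0
```

```bash
sed -i 's/print(c,n,round/L.setdefault((c,n),[]).append((w[:2]-o)@e);0 and print(c,n,round/;s/^  acc=0/  acc=0;L={}/' l.py; sed -i 's/^  for xc in.*/  print({k:np.round(v,4) for k,v in L.items()});np.save(sys.argv[1]+c,acc\/6)/' l.py; python3 l.py q2
```

```text
[0.4369 0.1569 0.0478] 16.4 [ 11.9015  -0.4681 -11.0323] 0.011808989658505385
{('side', 'rider_mark'): array([0.0124, 0.0182, 0.0155, 0.018 , 0.0127, 0.0181]), ('side', 'pointer_tip'): array([-0.0012, -0.0025,  0.0036,  0.001 , -0.0004,  0.0005])}
{('top', 'rider_mark'): array([0.0144, 0.0161, 0.0184, 0.0132, 0.012 , 0.0587]), ('top', 'pointer_tip'): array([ 0.0024,  0.0019, -0.0005, -0.0576,  0.0012, -0.0023])}
```

View pics/q2.png

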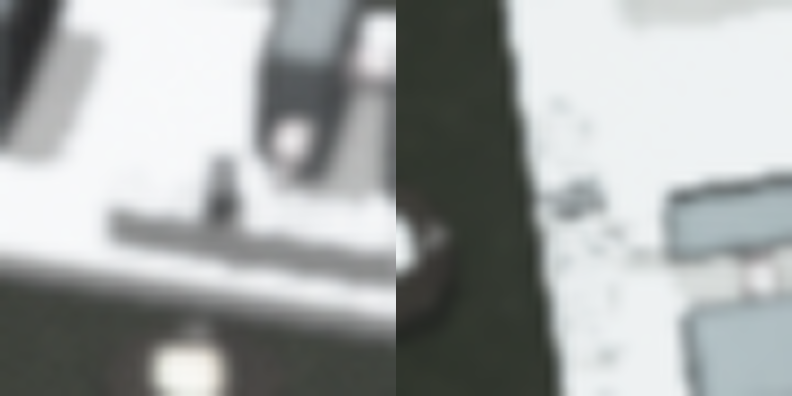

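The pair is now clearly apart. In the side crop the block is at (222,190) and the pointer, on its jaw arm, is at about (288,165). In the top crop they are at (580,198) and (632,258). Shadows fall toward -x and bias the dark lines, so I'll take intensity profiles along the rail from the two sharper wrist pictures I already have.

```bash
cat > m.py <<'E'
from h import *
np.set_printoptions(precision=3,suppress=True,linewidth=200)
im=dict(np.load('w.npz'))
e=np.array([.9857,.1685]);n=np.array([-.1685,.9857]);o=np.array([.5651,.1788])
# camera in tool frame from frame w1
T=lambda p,r:np.block([[rot(r),np.array(p,float)[:,None]],[np.zeros((1,3)),1]])
X=np.linalg.inv(T([.4857,.1594,.2984],[.3704,-3.1186,.0008]))@T(im['xyz'],im['attitude'])
def cam(p,r):
    C=T(p,r)@X;return dict(im,xyz=C[:3,3],attitude=C[:3,:3])
full={'w1':(im,im['pixels'].mean(2))}
for nm,b,p,r in [('w3',(140,120),[.5681,.1771,.1167],[.264,-3.126,.002]),('w4',(140,60),[.5716,.1811,.1775],[-.414,3.107,.003])]:
    g=cv2.imread('pics/%s.png'%nm).mean(2);g=cv2.resize(g,(280,210),interpolation=cv2.INTER_AREA)
    F=np.zeros((420,560));F[b[1]:b[1]+210,b[0]:b[0]+280]=g;full[nm]=(cam(p,r),F)
xs=np.arange(-.004,.048,.001)
def prof(c,F,ys,z):
    uv=np.array([[w2px(c,[*(o+e*x+n*y),z]) for y in ys] for x in xs],np.float32)
    return cv2.remap(F.astype(np.float32),uv[...,0],uv[...,1],cv2.INTER_LINEAR).mean(1)
for k,(c,F) in full.items():
    a=prof(c,F,np.arange(.041,.051,.001),.036);b=prof(c,F,np.arange(.033,.040,.001),.031)
    # housing front/back edges as a check of the frame: profile on z=.054
    xs0=xs;xs=np.arange(-.058,-.010,.001);h=prof(c,F,np.arange(-.01,.011,.002),.054);
    xb=xs;xs=xs0
    print(k,'rail');[print(*['%d:%d'%(x*1000+.01*np.sign(x),q) for x,q in zip(xs,v)]) for v in (a,b)]
    print('housing',*['%d:%d'%(round(x*1000),q) for x,q in zip(xb,h)])
E
python3 m.py
```

```text
w1 rail
-4:251 -3:253 -2:254 -1:253 0:252 1:251 2:247 3:238 4:219 5:194 6:159 7:132 8:112 9:125 10:145 11:168 12:186 13:195 14:198 15:200 16:211 17:222 18:236 19:243 20:248 21:251 22:253 23:252 24:252 25:252 26:253 27:253 28:252 29:251 30:250 31:249 32:247 33:245 34:245 35:250 36:253 37:254 38:255 39:255 40:255 41:255 42:255 43:255 44:254 45:254 46:254 47:254
-4:245 -3:241 -2:239 -1:236 0:236 1:236 2:236 3:236 4:237 5:239 6:240 7:241 8:241 9:240 10:237 11:236 12:236 13:238 14:240 15:242 16:244 17:245 18:245 19:246 20:247 21:247 22:244 23:238 24:230 25:227 26:230 27:238 28:246 29:247 30:248 31:249 32:248 33:248 34:239 35:230 36:228 37:232 38:244 39:250 40:253 41:254 42:254 43:254 44:255 45:255 46:255 47:255
housing -58:180 -57:163 -56:164 -55:180 -54:188 -53:183 -52:162 -51:149 -50:149 -49:170 -48:189 -47:203 -46:212 -45:216 -44:218 -43:218 -42:218 -41:218 -40:218 -39:218 -38:218 -37:217 -36:217 -35:217 -34:217 -33:217 -32:217 -31:216 -30:216 -29:216 -28:216 -27:216 -26:215 -25:214 -24:211 -23:206 -22:204 -21:208 -20:220 -19:233 -18:239 -17:241 -16:241 -15:240 -14:238 -13:236 -12:232 
[... 1522 characters left out ...]
 3:218 4:217 5:216 6:216 7:219 8:222 9:223 10:223 11:224 12:225 13:226 14:226 15:225 16:225 17:227 18:231 19:234 20:235 21:234 22:233 23:229 24:222 25:211 26:203 27:204 28:214 29:226 30:234 31:237 32:236 33:231 34:222 35:214 36:216 37:227 38:238 39:243 40:244 41:244 42:245 43:247 44:248 45:248 46:249 47:249
housing -58:149 -57:173 -56:181 -55:174 -54:163 -53:156 -52:143 -51:120 -50:111 -49:122 -48:132 -47:139 -46:142 -45:143 -44:143 -43:143 -42:142 -41:142 -40:142 -39:142 -38:142 -37:141 -36:141 -35:140 -34:140 -33:140 -32:140 -31:140 -30:139 -29:139 -28:138 -27:138 -26:138 -25:136 -24:130 -23:126 -22:138 -21:172 -20:199 -19:211 -18:213 -17:212 -16:213 -15:212 -14:210 -13:206 -12:203 -11:204
```

The rail profiles put the block's top at xc = 9 to 16.5 mm, centre about 12.7. The housing edges in the same profile fall where they should, within 1 mm. The pointer's home is at xc = 38, so the travel needed is about 25 mm. I'm at 37.7 mm, so I'll return 12.7 mm.

Request:
{"api": "arm_command", "payload": {"commands": [{"slide":[-0.01,0,0],"grip":1,"yaw":0},{"slide":[-0.02,0,0],"grip":1,"yaw":0},{"slide":[-0.0265,0,0],"grip":1,"yaw":0},{"slide":[-0.0265,0,0],"grip":1,"yaw":0},{"slide":[-0.0265,0,0],"grip":1,"yaw":0}]}}

```text
time: 18.7
tool_pos: [0.4498, 0.159, 0.0478]
orientation: [-0.269, 3.122, 0.005]
wrist_force: [10.4, 1.3, -8.6]
width: 0.0121
grasp_force: 60.0
```

```bash
python3 l.py q3; python3 - <<'E'
import numpy as np,cv2
# side view: what changed between slide at 37.7 mm and now, enlarged, next to both
a=np.load('q2side.npy');b=np.load('q3side.npy');c=np.load('q2top.npy');d=np.load('q3top.npy')
f=lambda i,u,v:cv2.resize(np.clip(i[v:v+30,u:u+38,::-1],0,255).astype(np.uint8),(399,300),interpolation=cv2.INTER_CUBIC)
cv2.imwrite('pics/fin.png',np.vstack([np.hstack([f(a,270,192),f(b,270,192)]),np.hstack([f(c,280,203),f(d,280,203)])]))
E
```

```text
[0.4498 0.159  0.0478] 18.7 [10.4383  1.2722 -8.5712] 0.012063355352930636
{('side', 'rider_mark'): array([ 0.0133,  0.0098, -0.0808,  0.0137,  0.0111,  0.0163]), ('side', 'pointer_tip'): array([0.0168, 0.0144, 0.0117, 0.0093, 0.0187, 0.0179])}
{('top', 'rider_mark'): array([ 0.0131,  0.0197,  0.0122, -0.0589,  0.0185,  0.0096]), ('top', 'pointer_tip'): array([0.0149, 0.0174, 0.0181, 0.0163, 0.0164, 0.0133])}
```

View pics/fin.png

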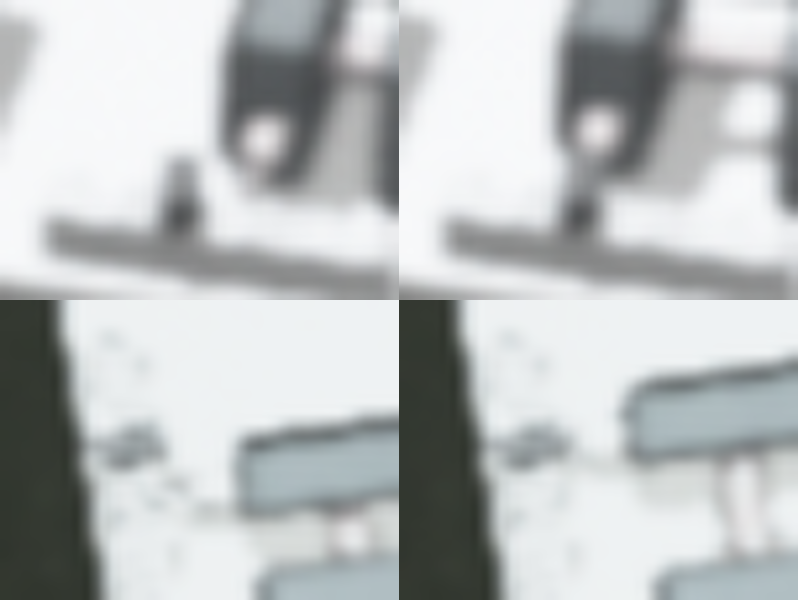

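In the final side crop the pointer's arm runs from its root at (598,128) down onto the block at (580,165), and its tip lies within about 1 mm of the block's middle. Held travel is 24.6 mm, and the 10.4 N pull is about what the spring should give there. The clip is standing clear, so I'm handing in.

```bash
python3 -c "
from cell import *
print(finish_job())"
```

```text
the job is handed in; nothing more can be done
None
```

I handed the job in at about 19 s: the transit clip stands upright on the free worktop, and the gripper holds the slide about 24.6 mm out, with the pointer, as best I can measure, within about 1 mm of the index block's middle (limit ±4 mm).

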